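# Crack the stuck lid of a sealed battery box and hold it ajar

### The arm

A 7-joint arm with a two-finger parallel gripper is mounted at the origin on the work surface. World frame = base frame: x ahead of the robot, y to its left, z up, the work surface at z = 0. Lengths are in m, angles in rad, forces in N, time in s.
With the tool pointing down it reaches from about 0.425 to 0.95 m from the base axis. Payload 4.7 kg.
Tool frame: the origin (TCP) lies midway between the tips of the shut fingers; the grasp point (between the pads) lies 19 mm behind it; z points along the fingers, y is the line along which they close (so a half turn about z gives the same grasp; the last joint's range is limited). The gripper opens to 85 mm and grips with 20 to 120 N. Pads are 22 mm wide; open, the fingers measure 114 mm over their backs; the gripper's body (76 mm by 85 mm) begins 54 mm behind the grasp point. The pads swing forward as they close: fully open they stand 13 mm farther back than shut.
Start: joints at [1.149, 0.469, -0.049, 1.532, 0.024, 1.141, -0.082], TCP at [0.258, -0.624, 0.231] pointing down, gripper open.
Joint ranges: [-2.59, 2.59], [-0.33, 1.99], [-1.39, 1.29], [0.1, 2.45], [-1.04, 4.18], [0.21, 1.99], [-2.66, 2.66]. Speed limits (rad/s): [2.57, 2.57, 3.14, 3.14, 3.14, 3.14, 3.14].

### API

Orientations are given as a rotation vector (axis times angle).
In Python, from cell import bot, solver, vision, readout gives the robot as it stands. The module is installed in compiled form; this text tells all that it offers. Calls block until the motion is done:
- bot.move_ptp(position, orientation): joint-space move of the TCP to a pose.
- bot.servo_line(position, orientation=None, rate=0.15, guard=None): straight line of the TCP; orientation=None keeps the orientation; rate is the mean speed in m/s. With guard (N) it stops when the force on the tool has changed by that much, and returns True; else False.
- bot.goto_joints(angles): joint-space move.
- bot.open_jaws() and bot.close_gripper(): open the fingers fully, or close them until they stop; the grip force is fixed at half the most.
- bot.sleep(seconds).
- solver.inverse_kinematics(position, orientation): joint angles nearest the present ones, or None.
- vision.camera(name): name is "side" or "top"; returns the picture (384x512x3 uint8, red, green, blue); there is no depth.
- vision.camera_info(name): a dict with "fx", "fy", "cx", "cy" (pixels), "distortion" ([k1, k2, p1, p2, k3] as OpenCV has them; the pictures are not rectified), "cam_to_world" (4x4, takes a point from camera to world coordinates). Camera axes: x right, y down, z forward; pixel columns grow to the right and rows downward; lengths in m; the calibration is good to about 2 mm. A picture is of the moment at which its call begins. camera_info takes no time and is no camera call.
A pose or a line that the arm cannot do raises bot.PlanningError and nothing moves.
- bot.sign_off(): hands the job in; it is judged then, once.
Readings, each from a call of its own:
- readout.current_t(): time.
- readout.current_joint_positions(): joint angles.
- readout.current_qd(): joint speeds.
- readout.current_joint_efforts(): joint torques, N m.
- readout.current_eef_pos(): TCP position.
- readout.current_ee_rot(): TCP orientation.
- readout.current_ft_force(): force on the tool from outside, world axes, zero at the start.
- readout.current_wrist_torque(): the same for the moment, N m.
- readout.current_finger_gap(): opening from 0.0 (shut) to 1.0 (fully open).
- readout.current_gripper_force(): force on a finger pad.
Only numpy, scipy, OpenCV 4.12 (cv2) and the standard library are available. Lean on these libraries where they do the work, as an engineer would, in place of code of your own. Each camera call takes 0.05 s, during which the arm holds its last target. There are 200 camera calls.

### The job

The sealed metal battery box on the bench has a suspect cell in it and must be aired, but its lid has stuck to the gasket. Draw the bolt on the lid right back to its stop, then pull the lid up by its bow handle until the seal lets go and hold it just ajar, with a gap of about 20 mm at the front edge, never letting it spring far open. Finish while still holding the lid up by the handle at that gap, the bolt still drawn, and leave the other things on the bench where they are.

Things in the scene. Friction and masses are not known exactly. Their poses are not given: they have to be found in the camera images.
- box: grey metal battery box fixed to the bench, the large closed box amid it: 200 deep (its x), 260 wide (its y), shut lid's flat top 102 above the bench. Origin at the centre of its underside; its x axis points from its front wall (robot side, with handle and bolt) to its hinged back edge, y to the left, z up. Black gasket round the rim under the lid
- lid (a joint): opening angle of the 12 thick lid, rad: 0 shut, grows as the front edge rises; 0.10 is a gap of about 20 mm at the front edge. With handle it weighs 0.6 to 0.9 kg and falls shut if let go. Shut, it is stuck to the gasket: at the handle it takes an upward pull of 13 to 22 N, varying by start, over the first 6 mm or so of travel; past that peak, 5 to 8 N carries it
- lid_hinge (a point): point on the lid's hinge line at mid-width: the back top edge of the box, 90 above the bench, 12 below the shut lid's top; the line is parallel to the box's y axis; the lid's front edge is 202 from it
- handle: steel bow handle on the lid near its front edge: round bar 10 in diameter along the box's y axis, straight for 80, its axis 34 above the lid's top, 29 free below it; legs 96 apart. Origin on the bar's axis, mid-grip; with the lid shut 172 in front of the hinge line and 46 above it. Moves with the lid; axes as the box's while shut
- bolt (a joint): position of the steel barrel bolt on the lid, m: 0 fully shot, 0.030 drawn right back against its stop. It slides along the box's x axis, opening from the front towards the hinge. It starts 0 to 6 mm drawn; below about 14 mm its rod is under the keeper, a steel loop on the box's front wall, and blocks the lid. Sliding takes about 3 N; it stays where it is left
- bolt_knob (a point): mid-height of the bolt's upright round steel knob near the lid's front right corner, 95 right of the handle: 12 in diameter, its top 33 above the lid's top, this point 22 above it. The rod (8 thick, along box x) lies under it, rod top 12 above the lid; guides (22 wide, 16 high) 20 in front and 60 behind, keeper (18 high) 36 in front, with the bolt shot
- multimeter: yellow hand-held multimeter lying face up, 185 x 88 x 51; origin at the centre of its underside; it is to be left where it is
- cell_pack: flat red battery pack, 107 x 62 x 14; origin at the centre of its underside; it is to be left where it is
- resistor_a: white ceramic power resistor, 48 x 13 x 13; origin at the centre of its underside; it is to be left where it is
- resistor_b: a second white ceramic power resistor, 48 x 13 x 13; origin at the centre of its underside; it is to be left where it is
- screwdriver: dark-handled screwdriver lying in front of the box, 190 long; origin under its middle; it is to be left where it is
- tape_roll: roll of black tape lying flat, 64 across, 18 high; origin at the centre of its underside; it is to be left where it is
- screw_tray: grey open tray, 100 x 75 x 22; origin at the centre of its underside; it is to be left where it is
- dispenser: white bottle, 54 across, 130 high, standing; origin at the centre of its underside; it is to be left where it is

How it is judged:
By the outcome, as a careful person would: the job done as asked, in the order asked, and still so for the second after the job is handed in, while the arm keeps its last pose, push and grip.
It also fails if it takes over 45 s, if anything falls off the work surface, if the arm or the gripper's body presses on something with over 40 N, if the wrist force passes 120 N, or if a joint passes its speed limit or range.

## Working session

There is one attempt and no reset: what is moved stays moved. The work goes in short steps, each a Python script; the robot and the scene stay as the last script left them, time stands still between calls to the robot, and variables do not carry over. Pictures are saved under pics/ and viewed, at most 10 in all, crops included, and the job is handed in when it is done.

```bash
mkdir -p pics; python3 - <<'E'
from cell import bot, solver, vision, readout
import cv2,numpy as np
for n in("top","side"):
    im=vision.camera(n); cv2.imwrite(f"pics/{n}0.png",cv2.resize(im[:,:,::-1],(800,600),interpolation=cv2.INTER_CUBIC)); np.save(f"pics/{n}0.npy",im)
    i=vision.camera_info(n); print(n,i)
print(readout.current_ee_rot(),readout.current_t())
E
```

```text
top {'fx': 387.8573950806728, 'fy': 387.8573950806728, 'cx': 254.05613287353248, 'cy': 190.63447228383552, 'distortion': array([-0.07136811,  0.        ,  0.        ,  0.        ,  0.        ]), 'cam_to_world': array([[ 0.02554604, -0.9818585 ,  0.18788638,  0.37516119],
       [-0.99930153, -0.03020914, -0.02199682,  0.01577496],
       [ 0.02727365, -0.18719321, -0.98194442,  1.00852168],
       [ 0.        ,  0.        ,  0.        ,  1.        ]])}
side {'fx': 398.17212678878184, 'fy': 398.17212678878184, 'cx': 253.68649380807568, 'cy': 187.99393203816842, 'distortion': array([-0.05041456,  0.        ,  0.        ,  0.        ,  0.        ]), 'cam_to_world': array([[ 9.70145782e-01, -1.87793390e-01,  1.53462716e-01,
         4.04521675e-01],
       [-2.42522484e-01, -7.50992554e-01,  6.14160426e-01,
        -5.51084644e-01],
       [-8.59110932e-05, -6.33043306e-01, -7.74116377e-01,
         8.22798819e-01],
       [ 0.00000000e+00,  0.00000000e+00,  0.00000000e+00,
         1.00000000e+00]])}
[-3.07949373e+00 -6.12821609e-01  5.79674736e-04] 0.1
```

View pics/top0.png

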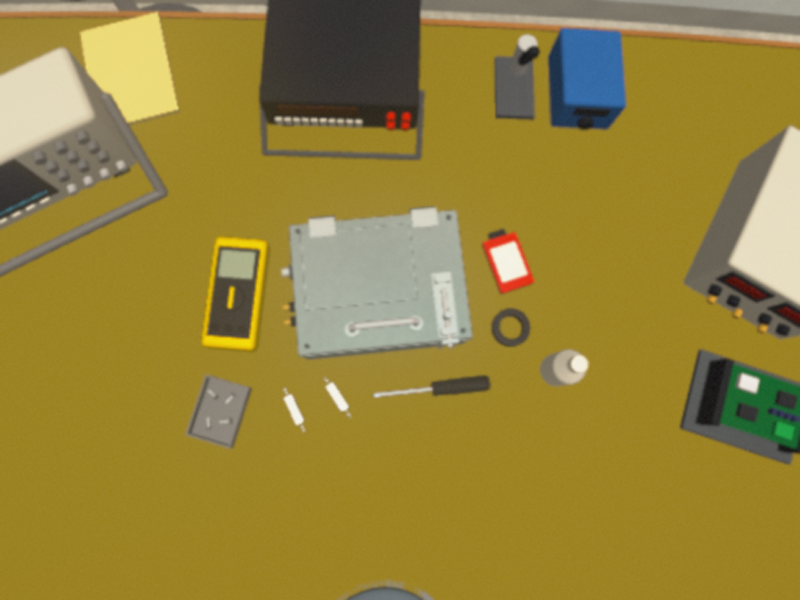

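View pics/side0.png

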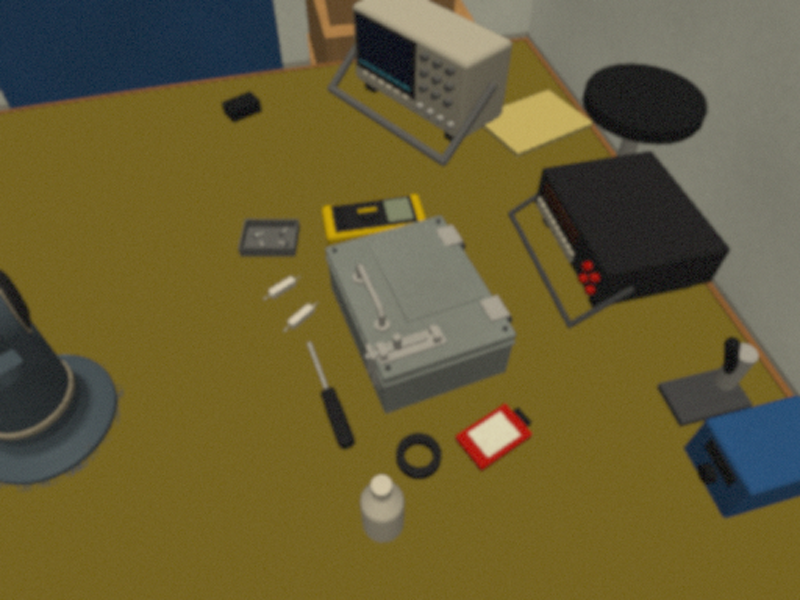

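The top view shows the lid with corners near (290,228), (457,211), (470,340) and (302,355), the handle from (351,326) to (417,321), and the bolt at about (445,300). The side view shows the handle from (357,270) to (382,322) and the bolt from (370,352) to (440,332). Next I'll zoom in on both.

```bash
cat > h.py <<'E'
import numpy as np, cv2
from cell import bot, solver, vision, readout
from scipy.spatial.transform import Rotation as R
def ray(n,px):
    i=vision.camera_info(n);K=np.array([[i['fx'],0,i['cx']],[0,i['fy'],i['cy']],[0,0,1]])
    u=cv2.undistortPoints(np.array(px,float).reshape(-1,1,2),K,i['distortion']).reshape(-1,2)
    T=i['cam_to_world'];d=np.c_[u,np.ones(len(u))]@T[:3,:3].T
    return T[:3,3],d/np.linalg.norm(d,axis=1)[:,None]
def plane(n,px,z):
    o,d=ray(n,px);return o+d*((z-o[2])/d[:,2])[:,None]
def tri(pt,ps):
    out=[]
    o1,D1=ray("top",pt);o2,D2=ray("side",ps)
    for a,b in zip(D1,D2):
        s=np.linalg.lstsq(np.c_[a,-b],o2-o1,rcond=None)[0];p=o1+a*s[0];q=o2+b*s[1];out.append(np.r_[(p+q)/2,np.linalg.norm(p-q)])
    return np.array(out)
def proj(n,P):
    i=vision.camera_info(n);K=np.array([[i['fx'],0,i['cx']],[0,i['fy'],i['cy']],[0,0,1]]);T=np.linalg.inv(i['cam_to_world'])
    return cv2.projectPoints(np.array(P,float).reshape(-1,1,3),cv2.Rodrigues(T[:3,:3])[0],T[:3,3],K,i['distortion'])[0].reshape(-1,2)
def crop(im,c,w,h,s,f):
    x,y=c;a=cv2.resize(im[y:y+h,x:x+w,::-1],(w*s,h*s),interpolation=cv2.INTER_CUBIC)
    for k in range(0,w,10): cv2.putText(a,str(x+k),(k*s,8),0,.3,(0,0,255));cv2.line(a,(k*s,8),(k*s,14),(0,0,255))
    for k in range(10,h,10): cv2.putText(a,str(y+k),(0,k*s+3),0,.3,(0,0,255));cv2.line(a,(22,k*s),(28,k*s),(0,0,255))
    cv2.imwrite(f,a)
E
python3 - <<'E'
from h import *
crop(np.load("pics/top0.npy"),(180,130),125,100,6,"pics/tc.png")
crop(np.load("pics/side0.npy"),(205,135),130,98,6,"pics/sc.png")
E
```

```text
(no output)
```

View pics/tc.png

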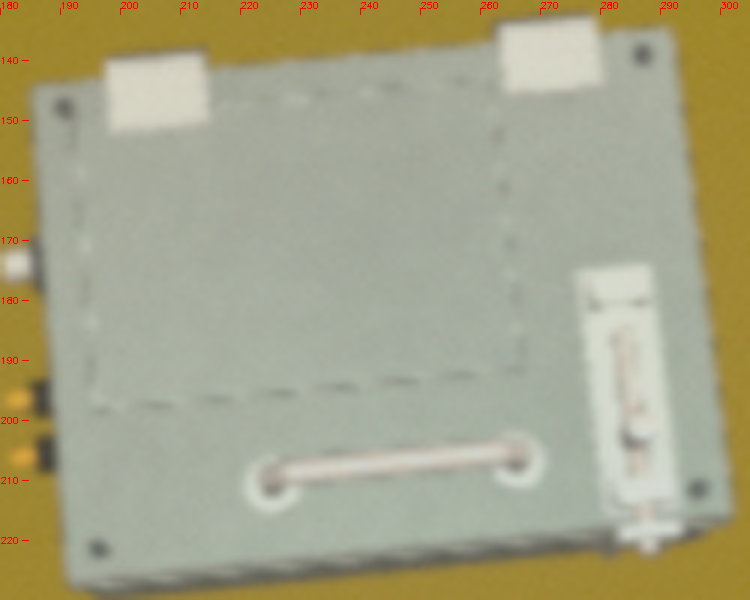

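View pics/sc.png

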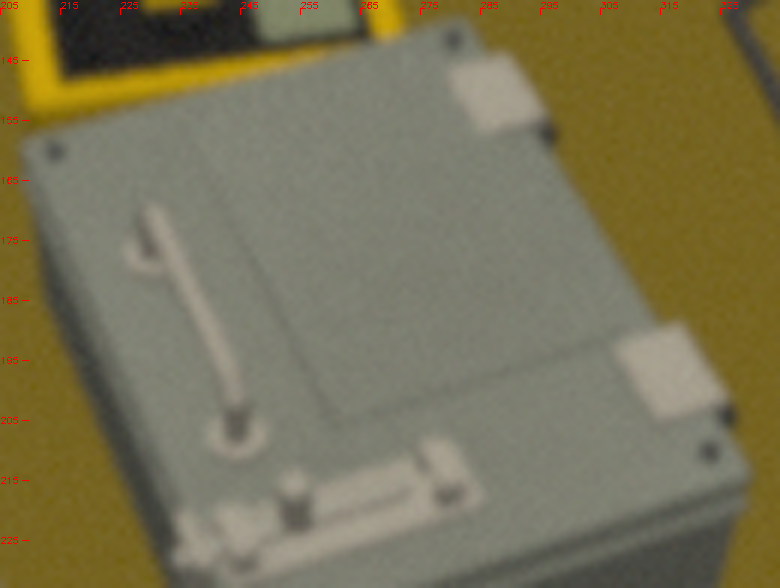

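The top crop shows the lid corners at (191,227), (185,145), (292,135) and (302,216), the bar ends at (225.3,208.7) and (266.2,205.3), and the knob top at (286.8,201.7). The side crop shows the bar at (230.5,169.7) to (244.5,200.8), the knob top at (253.8,215.3), and lid corners at (208.3,158.8), (283,138.3) and (330,213.3).

```bash
python3 - <<'E'
from h import *
np.set_printoptions(precision=4,suppress=True)
C=plane("top",[(191.3,227.2),(185.3,144.7),(292,134.7),(302.2,215.8)],.102)
print("corners z=.102",C)
print("tri corners FL BL BR",tri([(191.3,227.2),(185.3,144.7),(292,134.7)],[(208.3,158.8),(283,138.3),(330,213.3)]))
H=tri([(225.3,208.7),(266.2,205.3),(286.8,201.7)],[(230.5,169.7),(244.5,200.8),(253.8,215.3)]);print("barL barR knobtop",H)
print("len",np.linalg.norm(H[0,:2]-H[1,:2]))
(cx,cy),(w,h),a=cv2.minAreaRect((C[:,:2]*1000).astype(np.float32));print(cx,cy,w,h,a)
for p in(C[1]-C[0],C[2]-C[3]):print("yaw x",np.arctan2(p[1],p[0]))
for p in(C[0]-C[3],C[1]-C[2],H[0]-H[1]):print("yaw y",np.arctan2(-p[0],p[1]))
print(proj("side",C))
yaw=np.mean([np.arctan2(*(C[1]-C[0])[[1,0]]),np.arctan2(*(C[2]-C[3])[[1,0]])])
E
```

```text
corners z=.102 [[ 0.4573  0.1397  0.102 ]
 [ 0.6571  0.1655  0.102 ]
 [ 0.6915 -0.0943  0.102 ]
 [ 0.4916 -0.1198  0.102 ]]
tri corners FL BL BR [[ 0.459   0.1398  0.1013  0.0033]
 [ 0.6602  0.1658  0.1003  0.0049]
 [ 0.6915 -0.0939  0.1061  0.0027]]
barL barR knobtop [[ 0.5002  0.0604  0.1352  0.0034]
 [ 0.5116 -0.0326  0.1309  0.0036]
 [ 0.5206 -0.0792  0.1368  0.0041]]
len 0.09369118596183405
574.3916015625 22.702301025390625 201.52235412597656 262.678955078125 7.538647174835205
yaw x 0.1285020955888651
yaw x 0.1270006517921685
yaw y 0.13157425958552363
yaw y 0.13162670225879017
yaw y 0.1213040888269156
[[206.9748 158.9233]
 [281.0496 138.3921]
 [329.1893 214.7134]
 [244.1526 243.1996]]
```

The box measurements agree with the given sizes: 201.5 x 263 at lid height, triangulated lid top about 0.102, bar about 0.134 and knob top about 0.136. Yaw is about 0.129. Now I'll draw the bolt with the closed fingertips.

```bash
cat >> h.py <<'E'
np.set_printoptions(precision=4,suppress=True)
yaw=0.129
ex=np.array([np.cos(yaw),np.sin(yaw),0]);ey=np.array([-ex[1],ex[0],0]);ez=np.array([0,0,1.])
handle=np.array([.505,.0138,.136]); hinge=handle+.172*ex-.046*ez; knob=np.array([.519,-.0797,.124])
def ori(s,tilt=0.):
    z=-ez;y=s*ex;x=np.cross(y,z)
    return (R.from_rotvec(ey*tilt)*R.from_matrix(np.c_[x,y,z])).as_rotvec()
def st(m=""): print(m,"t",readout.current_t(),"p",np.array(readout.current_eef_pos()),"F",np.array(readout.current_ft_force()),"gap",readout.current_finger_gap(),"gf",readout.current_gripper_force())
E
python3 - <<'E'
from h import *
q=np.array(readout.current_joint_positions());b=None
for s in(1,-1):
    J=solver.inverse_kinematics(knob-.042*ex+[0,0,.1],ori(s));print(s,J)
    if J is not None and (b is None or np.abs(J-q).max()<b[0]): b=(np.abs(np.array(J)-q).max(),s)
s=b[1];print("s",s);open("s.txt","w").write(str(s))
bot.close_gripper()
p=knob-.042*ex
bot.move_ptp(np.r_[p[:2],.22],ori(s));st("above")
print(bot.servo_line(np.r_[p[:2],.123],rate=.12,guard=6));st("down")
im=vision.camera("side");crop(im,(205,135),130,98,6,"pics/k1.png")
E
```

```text
1 [ 0.6278  0.2192 -0.6173  1.9529  0.1488  1.014   0.0718]
-1 [-0.8425  0.2756  1.1296  2.0222 -0.2931  1.0188 -2.5835]
s 1
above t 2.9583 p [ 0.4775 -0.0866  0.2199] F [-0.3931 -0.5655  0.2481] gap -0.0020733718968579916 gf 0.0
False
down t 3.9167 p [ 0.478  -0.0851  0.1236] F [-0.2296  0.2265  0.8725] gap -0.0003364010752622003 gf 0.0
```

View pics/k1.png

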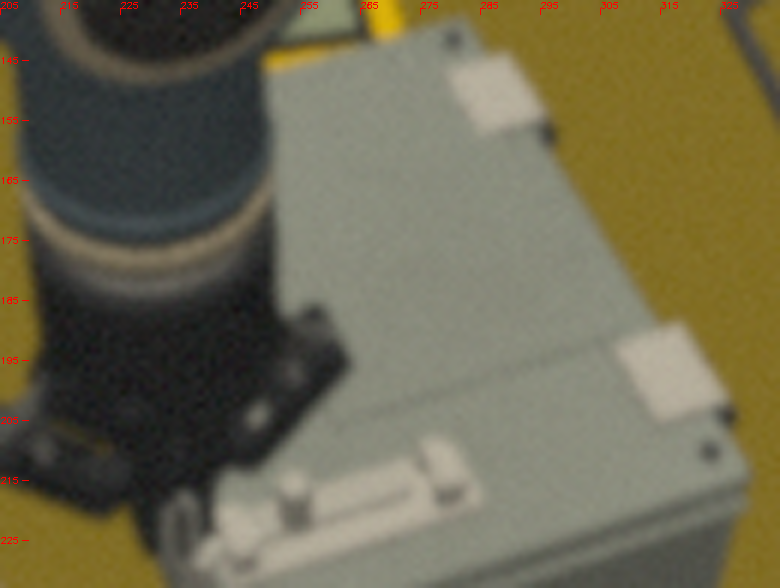

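The tip sits in front of the knob (knob top at about (253,216)) and clears the keeper. Now I'll push towards the hinge.

```bash
python3 - <<'E'
from h import *
p0=np.array(readout.current_eef_pos())
t=knob+.045*ex;t[2]=.123
for k in range(1):
    print(bot.servo_line(t,rate=.03,guard=9));st("push")
print("moved",(np.array(readout.current_eef_pos())-p0)@np.c_[ex,ey,ez])
im=vision.camera("side");crop(im,(205,135),130,98,6,"pics/k2.png")
E
```

```text
True
push t 5.7667 p [ 0.5318 -0.0781  0.122 ] F [-1.2107 -0.453   1.4989] gap -0.001755828437975684 gf 0.9833400696516037
moved [ 0.0542  0.0001 -0.0018]
```

View pics/k2.png

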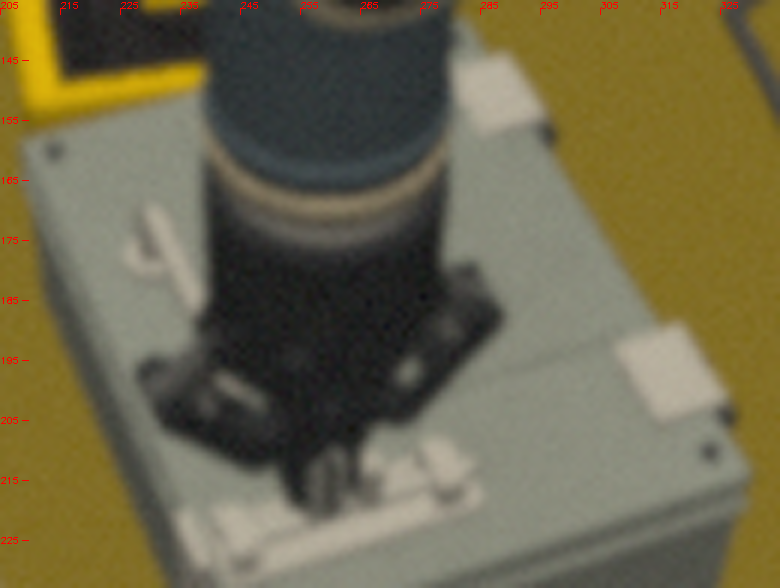

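The finger is against the knob, which has moved back to about (265,211). I'll press harder to confirm it's on the stop, then back off and measure.

```bash
python3 - <<'E'
from h import *
for g in (12,18):
    p0=np.array(readout.current_eef_pos())
    t=p0+.02*ex;t[2]=.1225
    print(bot.servo_line(t,rate=.02,guard=g));st("push");print("moved",(np.array(readout.current_eef_pos())-p0)@np.c_[ex,ey,ez])
p=np.array(readout.current_eef_pos())
bot.servo_line(p-.012*ex,rate=.08); 
bot.servo_line(p-.012*ex+[0,0,.09],rate=.15)
bot.open_jaws()
s=ori(1)
a=handle-.019*ez
bot.servo_line(np.r_[a[:2]-.07*ex[:2],.21],rate=.2)
st("clear")
for n in("top","side"):np.save(f"pics/{n}1.npy",vision.camera(n))
a=np.load("pics/top1.npy");b=np.load("pics/side1.npy")
crop(a,(240,150),65,90,6,"pics/a.png");crop(b,(225,170),65,90,6,"pics/b.png")
cv2.imwrite("pics/k3.png",np.hstack([cv2.imread("pics/a.png"),cv2.imread("pics/b.png")]))
E
```

```text
True
push t 6.2917 p [ 0.5315 -0.0781  0.1209] F [-2.4664 -0.3915  0.7892] gap -0.0008493815065426818 gf 0.6884349882602692
moved [-0.0002 -0.0001 -0.001 ]
True
push t 6.825 p [ 0.5313 -0.0783  0.1198] F [-2.5866  0.0201  1.1719] gap 0.0003493485020530724 gf 0.9653264656662941
moved [-0.0003 -0.0001 -0.001 ]
clear t 9.3917 p [0.4365 0.0039 0.2103] F [-0.934  -0.2442 -0.4515] gap 1.0037733730339349 gf 0.0
```

View pics/k3.png

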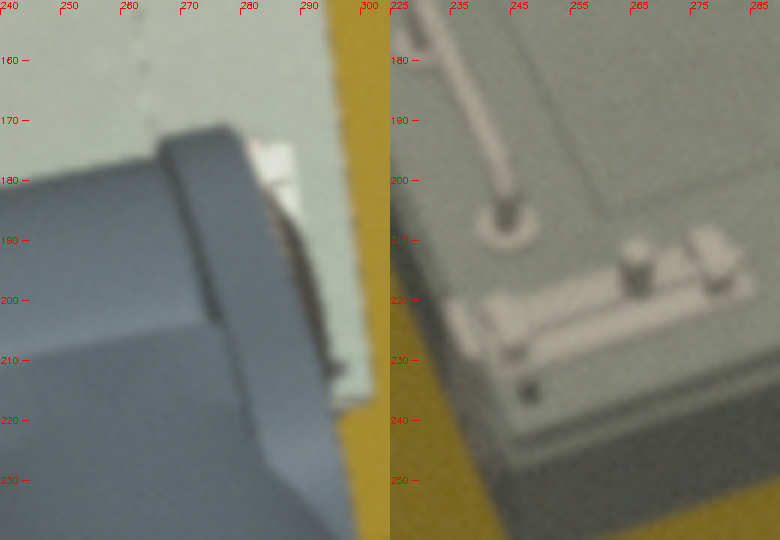

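The knob top is now at side pixel (266.2,211.2), up from (253.8,215.3), and the rod is clear of the keeper. I'll compute the travel, then grasp the handle.

```bash
python3 - <<'E'
from h import *
k=plane("side",[(253.8,215.3),(266.2,211.2)],.135);print("knob rel handle (box x,y)",(k-handle)@np.c_[ex,ey],"travel",(k[1]-k[0])@np.c_[ex,ey])
o=ori(1);a=handle-.019*ez
bot.servo_line(np.r_[a[:2],.21],o,rate=.15);F0=np.array(readout.current_ft_force());st()
print(bot.servo_line(np.r_[a[:2],a[2]],o,rate=.1,guard=6));st("down")
crop(vision.camera("side"),(205,135),130,98,6,"pics/g0.png")
E
```

```text
knob rel handle (box x,y) [[ 0.0061 -0.0931]
 [ 0.0346 -0.0929]] travel [0.0285 0.0003]
 t 10.1083 p [0.5044 0.0137 0.2095] F [-0.8539 -0.2664 -0.8658] gap 1.0035185073684487 gf 0.0
False
down t 11.1917 p [0.5055 0.0139 0.1176] F [-0.6994  0.6579  0.3836] gap 1.0042049553748862 gf 0.0
```

View pics/g0.png

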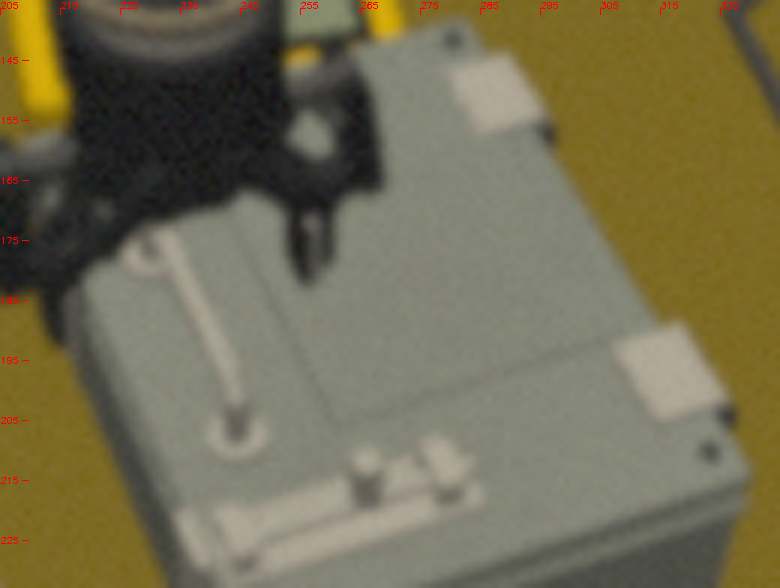

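The travel was 28.5 mm onto the stop. The fingers straddle the bar at its middle, with tips at about (256,180) and (214,191). Closing.

```bash
python3 - <<'E'
from h import *
bot.close_gripper();st("closed")
F=np.array(readout.current_ft_force());print("box-frame F",F@np.c_[ex,ey,ez])
E
```

```text
closed t 11.9417 p [0.507  0.0141 0.1173] F [ 4.9769 -0.1758 -3.7801] gap 0.09334931618485291 gf 58.33208978176117
box-frame F [ 4.9129 -0.8146 -3.7801]
```

```bash
cat >> h.py <<'E'
def arc(p,th,hg):
    return hg+R.from_rotvec(ey*th).apply(p-hg), ori(1,th)
E
python3 - <<'E'
from h import *
p=np.array(readout.current_eef_pos());np.save("p0.npy",p)
hg=np.r_[p[:2],.090]+.172*ex
for th in(.012,.024,.036,.06,.08,.095):
    bot.servo_line(*arc(p,th,hg),rate=.02)
    q=np.array(readout.current_eef_pos());tilt=(R.from_rotvec(readout.current_ee_rot())*R.from_rotvec(ori(1)).inv()).as_rotvec()@ey
    d=(q-hg)@np.c_[ex,ez];d0=(p-hg)@np.c_[ex,ez]
    print(th,"pos angle",np.arctan2(d[1],-d[0])-np.arctan2(d0[1],-d0[0]),"tilt",tilt);st()
for n in("top","side"):np.save(f"pics/{n}2.npy",vision.camera(n))
crop(np.load("pics/side2.npy"),(205,155),130,98,6,"pics/l1.png")
E
```

```text
0.012 pos angle 0.00718108116891808 tilt 0.01286441398573072
 t 12.2583 p [0.5071 0.0141 0.1186] F [  3.1831  -0.6447 -10.1349] gap 0.09225033631920651 gf 58.518322706222534
0.024 pos angle 0.02124917133705803 tilt 0.02435852569790178
 t 12.5167 p [0.5075 0.0141 0.121 ] F [  3.3087   0.108  -12.4084] gap 0.09485959226382679 gf 59.07725930213928
0.036 pos angle 0.03641862267220039 tilt 0.03588473522430717
 t 12.775 p [0.5081 0.0142 0.1236] F [ 2.0773  0.4498 -8.6839] gap 0.09219944374154612 gf 59.40081059932709
0.06 pos angle 0.0615477140247038 tilt 0.05975953682471021
 t 13.1333 p [0.509  0.0143 0.1278] F [ 2.652   0.2217 -5.3153] gap 0.09407946330733866 gf 59.67628061771393
0.08 pos angle 0.0805023621245205 tilt 0.08006019469441458
 t 13.4583 p [0.5097 0.0144 0.1311] F [ 1.543   0.3792 -4.8442] gap 0.0891445241508406 gf 59.6455979347229
0.095 pos angle 0.09522331430679554 tilt 0.09511752838095722
 t 13.7417 p [0.5103 0.0145 0.1336] F [ 2.2948 -0.4689 -6.9029] gap 0.09314428932562001 gf 59.59345757961273
```

View pics/l1.png

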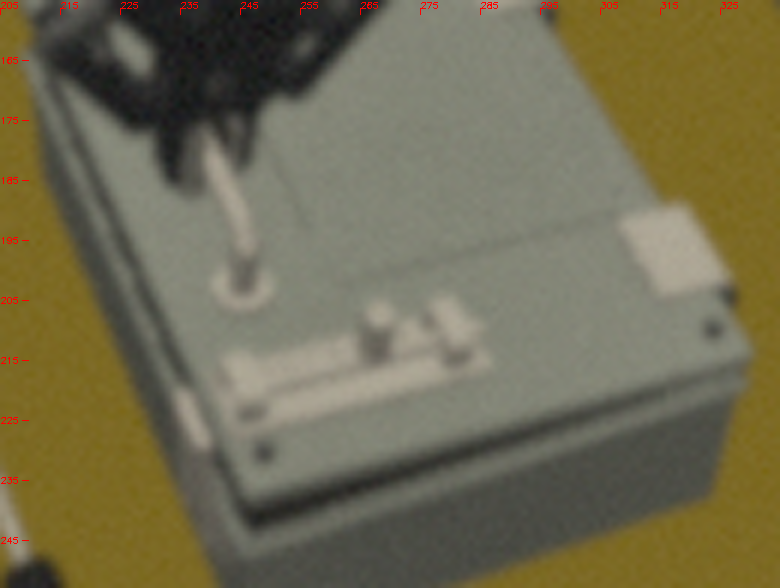

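The lid is ajar: the front and right gap is open, the bolt knob is still back at (268,206.7), and the handle's washer is at (245.5,203). I'll check the lid angle from how far those points moved.

```bash
python3 - <<'E'
from h import *
from scipy.optimize import minimize_scalar
hg=np.r_[np.load("p0.npy")[:2],.09]+.172*ex
for a,b,z in(((266.2,211.2),(268,206.7),.135),((244.5,207.8),(245.5,203.),.102)):
    P=plane("side",[a],z)[0]
    r=minimize_scalar(lambda t:np.linalg.norm(proj("side",hg+R.from_rotvec(ey*t).apply(P-hg))[0]-b),bounds=(0,.3),method="bounded");print(r.x,r.fun)
p=np.load("p0.npy");bot.servo_line(*arc(p,.100,hg),rate=.02);bot.sleep(1);st()
q=np.array(readout.current_eef_pos());f=lambda v:np.arctan2((v-hg)[2],-(v-hg)@ex);print("angle",f(q)-f(p))
E
```

```text
0.09319657359141495 0.5188066229713268
0.1002823872232102 0.2740037440329519
 t 15.0917 p [0.5104 0.0145 0.1343] F [ 1.8459 -0.3579 -9.7959] gap 0.08914683381583911 gf 59.23872470855713
angle 0.09928751979685263
```

The camera gives 0.093 to 0.100 rad and the arm gives 0.099, so the lid is at the target gap and being held steadily. Handing in.

```bash
python3 - <<'E'
from h import *
st();print(bot.sign_off())
E
```

```text
t 15.0917 p [0.5104 0.0145 0.1343] F [ 1.8459 -0.3579 -9.7959] gap 0.08914683381583911 gf 59.23872470855713
the job is handed in; nothing more can be done
None
```

I drew the bolt back to its stop, broke the lid's seal and handed in at 15.1 s with the lid held by its handle at about 0.10 rad (roughly a 20 mm gap) and the other things on the bench untouched.

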